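Screw down the loose wing nut of the slicing guide

TASK

One of the two wing nuts that clamp the metal stop of the slicing guide has worked loose and stands higher than the other. Screw it down, clockwise seen from above, until it is fully home and turns no further, by pushing its wings round with stroke after stroke of the fingertips: never pinch or grip it. Leave the tight nut and everything else as it is, and finish clear of everything.

Things in the scene. Friction and masses are not known exactly. Their poses are not given: they have to be found in the camera images.
- guide: Slicing guide fixed to the worktop: wooden board 140 (x) x 230 (y) mm, top 18 mm above the worktop, with an L-shaped aluminium stop on it. Origin: centre of the underside, on the worktop; x points away from the robot's side, y along the stop. Two upright studs (7 mm thick, tops at z = 70 mm) stand at x = +11, y = +50 and -50 mm, each with a wing nut; either may be the loose one.
- stop_wall (a point): The stop: its flat foot (guide x -30 to +45, y +-100 mm) has its top 24 mm above the worktop; its upright wall, 18 to 73 mm high, y +-100 mm, rises 34 mm behind the nut axes, so a finger can push only round the front of a nut and must then go back for the next stroke. This point: middle of the top of the wall's front face, guide x = +45, z = 73 mm; guide's axes.
- loose_nut (a joint): Turn of the loose nut; grows clockwise seen from above (screwing down). Starts at 0 to 1.6; 7.0 is fully home on its washer, a hard stop. The thread drops it 8 mm a turn, so it starts 6.8 to 8.9 mm higher than the tight one. Light drag of about 0.035 N m (2 N on an ear); it stays where it is left.
- loose_nut_mid (a point): The loose nut, plain steel: hub 14 mm wide, 9 high; two ears, upright 22 mm discs 8 mm thick, in one plane with the axis, centres 18 mm either side of it, 58 mm over the tips. Point: on the axis at the ears' mid height (ears reach 11 mm above and below it), 42.5 mm above the worktop when home. x axis along the ears, z up; turns with the nut.
- loose_nut_drive: The faces of the loose nut's two ears that are pushed to screw it down (of the ear at its +x the face looking to +y, of the ear at its -x the one looking to -y), and half of the hub. Same axes as the point; origin on the nut's axis at its underside.
- loose_nut_back: The other faces of the same two ears (the far half of their thickness), and half of the hub. Fingers pressing on these and on the drive faces at once are pinching the nut.
- tight_nut (a joint): Rotation of the other, tight nut, same shape; 7.0 is home, where it is and must stay. It turns stiffly (0.2 N m).
- tight_nut_mid (a point): Point on the tight nut's axis at the mid height of its ears, 42.5 mm above the worktop; x axis along its ears.
- spoon: Bystander: teaspoon (138 mm) lying on the front of the guide's board. Origin: centre of the underside.
- can: Bystander: drinks can, 53 x 134 mm, standing left of the guide. Origin: centre of the underside.
- lime: Bystander: lime, about 50 mm, lying left of the guide. Origin: centre of the underside.
- beaker: Bystander: white stoneware beaker, 67 x 96 mm, standing right of the guide. Origin: centre of the underside.
- spice: Bystander: spice jar, 46 x 106 mm, standing behind the guide. Origin: centre of the underside.
- honey: Bystander: glass jar with a black lid, 63 x 94 mm, standing behind and to the right of the guide. Origin: centre of the underside.

How it is judged:
By the outcome, as a careful person would: the job done as asked, in the order asked, and still so for the second after the job is handed in, with the robot touching nothing.
It also fails if it takes over 45 s, if anything falls off the work surface, if the arm or the gripper's body presses on something with over 40 N, if the wrist force passes 120 N, or if a joint passes its speed limit or range.

ROBOT

A 6-joint arm with a two-finger parallel gripper is mounted at the origin on a cart in front of the work surface, level with it; the furniture and walls round the work are solid. World frame = base frame: x ahead of the robot, y to its left, z up, the work surface at z = 0. Lengths are in mm, angles in rad, forces in N, time in s.
With the tool pointing down it reaches from about 350 to 800 mm from the base axis. Payload 7.3 kg.
Tool frame: the origin (TCP) lies midway between the tips of the shut fingers; the grasp point (between the pads) lies 19 mm behind it (robot.pinch_z is the z of the grasp point in the tool frame, in mm); z points along the fingers, y is the line along which they close (so a half turn about z gives the same grasp; the last joint's range is limited). The gripper opens to 85 mm and grips with 20 to 120 N. Pads are 22 mm wide; open, the fingers measure 114 mm over their backs; the gripper's body (76 mm by 85 mm) begins 54 mm behind the grasp point. The pads swing forward as they close: fully open they stand 13 mm farther back than shut.
Start: joints at [0.955, 0.342, 1.524, -0, 1.275, -0.146], TCP at [237.662, 468.149, 205.422] pointing down, gripper open.
Joint ranges: [-2.53, 2.53], [-0.77, 2.02], [0.04, 2.7], [-1, 4.14], [0.28, 2.66], [-3.11, 3.11]. Speed limits (rad/s): [2.57, 2.57, 3.14, 3.14, 3.14, 3.14].

INTERFACE

Orientations are given as a unit quaternion [x, y, z, w].
In Python, from bench import robot gives the robot as it stands. The module is installed in compiled form; this text tells all that it offers.
- The arm moves only by the tool step_arm, never from a script. Its argument "targets" is one flat list of numbers, 7 for each row, row after row: the turn, a rotation vector about the tool's x, y, z in rad, then the shift along the tool's x, y, z in cm, then the gripper's target within -1 to 1 (fully open at 1, half-way at 0, shut at -1). In form: [wx, wy, wz, x, y, z, gripper, wx, wy, wz, x, y, z, gripper, ...]. A call has 1 to 8 rows; each row is the pose to reach, as a shift and turn from the pose commanded when the call began, along the tool's axes at that moment; what a row does not reach only later rows make up. A row lasts 1/12 s, in which the tool goes at most 41.7 mm and 7.16 degrees, less where a joint would pass 70% of its speed; a pose out of reach is approached as far as the arm can. A call with a gripper value outside its range is refused whole. The fingers move at their own pace and stop on an object; "newtons" is the grip in N (left out, the last holds). Time passes only in rows, so rows that repeat a pose let the fingers close. It gives the time, the measured TCP pose, the force, the opening and the grip force at its end, in the units of the state.
- robot.get_state(): the state, without advancing time (a new reading comes with each control period).
- robot.camera(name): name is "side" or "top"; returns (picture, depth): 420x560x3 uint8, blue, green, red; 420x560 float32, mm along the optical axis (not along the pixel's ray), 0 where there is no reading.
- robot.camera_info(name): a dict with "fovy" (degrees; the focal length in pixels is half the picture's height over the tangent of half this angle, whatever the lens; pixels are square), "cx", "cy" (the principal point, pixels), "cam_to_world" (4x4, takes a point from camera to world coordinates). Camera axes: x right, y up, looking along -z (the intrinsics and any distortion apply to the point x, -y, -z); pixel columns grow to the right and rows downward; lengths in mm; the calibration is good to about 2 mm. A picture is of the moment at which its call begins. camera_info takes no time and is no camera call.
- robot.finish_job(): hands the job in; it is judged then, once.
Trained networks look in the newest picture that a camera, given by its name, has taken for a name from the list of things; names that differ only in an ending like _2 or _b are one class to them, and where a whole thing is asked for, a point or a joint stands for the part that bears it (a point fixed in the world has none). Each returns a list of dicts, best first, with "confidence" (0 to 1); they miss things now and then, are a little off and sometimes report something else, mostly with a low value. They report only what shows in the picture. A call takes as long as a camera call.
- robot.recognise(camera, query): "box" ([left, top, right, bottom] as shares, 0 to 1, of the picture: columns of its width, rows of its height, round what is visible of it).
- robot.regions_of(camera, query): "region" (420x560 bool, what is visible of it) and "box" ([left, top, right, bottom] as shares, 0 to 1, of the picture: columns of its width, rows of its height, round what is visible of it).
- robot.landmark_of(camera, query): "point" ([column, row] as shares, 0 to 1, of the picture: columns of its width, rows of its height: a listed point, or the origin of a listed thing).
The state is a dict: "time_s": time; "joints": joint angles; "qvel": joint speeds; "tau": joint torques, N m; "ee_pos": TCP position; "eef_rot": TCP orientation; "contact_force": force on the tool from outside, world axes, zero at the start; "wrist_torque": the same for the moment, N m; "gripper_width": finger opening in mm; "finger_force": force on a finger pad.
Only numpy, scipy, OpenCV 4.12 (cv2) and the standard library are available. Lean on these libraries where they do the work, as an engineer would, in place of code of your own. Each camera call takes 0.05 s, during which the arm holds its last target. There are 200 camera calls.

## Working session

There is one attempt and no reset: what is moved stays moved. The work goes in short steps, Python scripts to look and compute and a tool call to move; the robot and the scene stay as the last step left them, time stands still between calls to the robot, and variables do not carry over. Pictures are saved under pics/ and viewed, at most 10 in all, crops included, and the job is handed in when it is done.

Besides the shell and the picture viewer there is one more tool, called after "Call:" in YAML: its name, and indented under it one key for each argument. step_arm: Moves the arm, as the interface text tells. Its arguments: {"type":"object","properties":{"targets":{"type":"array"},"newtons":{"type":"number"}},"required":["targets"]}

```bash
mkdir -p pics; cat > h.py <<'E'
import numpy as np, cv2
from bench import robot
from scipy.spatial.transform import Rotation as R
def K(n):
    i=robot.camera_info(n); f=210/np.tan(np.radians(i["fovy"])/2); return f,i["cx"],i["cy"],np.array(i["cam_to_world"])
def cloud(n,d):
    f,cx,cy,T=K(n); v,u=np.mgrid[0:420,0:560]
    P=np.stack([(u-cx)/f*d,-(v-cy)/f*d,-d],-1)
    return P@T[:3,:3].T+T[:3,3]
def ray_z(n,px,z):
    f,cx,cy,T=K(n); d=T[:3,:3]@np.array([(px[0]-cx)/f,-(px[1]-cy)/f,-1]); o=T[:3,3]
    return o+d*(z-o[2])/d[2]
def proj(n,p):
    f,cx,cy,T=K(n); q=np.linalg.inv(T)@np.append(p,1); return cx+f*q[0]/-q[2], cy-f*q[1]/-q[2]
E
python3 - <<'E'
from h import *
print({k:robot.camera_info("top")[k] for k in robot.camera_info("top")})
print({k:robot.camera_info("side")[k] for k in robot.camera_info("side")})
s=robot.get_state(); print(s["ee_pos"],s["eef_rot"],s["contact_force"])
for c in("top","side"):
    im,d=robot.camera(c); cv2.imwrite(f"pics/{c}0.png",im); np.save(c+"0.npy",d)
    for q in("loose_nut_mid","tight_nut_mid","guide","stop_wall"):
        for r in robot.landmark_of(c,q)[:2]: 
            p=np.array(r["point"])*[560,420]; print(c,q,p.round(1),round(r["confidence"],2),ray_z(c,p,{"loose_nut_mid":50,"tight_nut_mid":42.5,"guide":0,"stop_wall":73}[q]).round(1))
E
```

```text
{'fovy': 55.157519618654646, 'cx': 281.2688959491116, 'cy': 208.8604116391634, 'cam_to_world': array([[ 1.34718584e-02,  9.80728103e-01, -1.94912535e-01,
         2.75450727e+02],
       [-9.99849417e-01,  1.53450929e-02,  8.10380980e-03,
         1.52546365e+02],
       [ 1.09385850e-02,  1.94774011e-01,  9.80787149e-01,
         1.24422346e+03],
       [ 0.00000000e+00,  0.00000000e+00,  0.00000000e+00,
         1.00000000e+00]])}
{'fovy': 54.66213438907451, 'cx': 279.762504958544, 'cy': 209.85632793941826, 'cam_to_world': array([[-8.73700224e-01,  2.09912200e-01, -4.38844833e-01,
         3.21540777e+01],
       [-4.86452290e-01, -3.83444390e-01,  7.85069787e-01,
         9.93820875e+02],
       [-3.47686278e-03,  8.99392722e-01,  4.37127719e-01,
         5.64766590e+02],
       [ 0.00000000e+00,  0.00000000e+00,  0.00000000e+00,
         1.00000000e+00]])}
[237.39545462 467.76597153 204.72969302] [ 2.32760875e-01  9.72533690e-01 -7.17805787e-04 -2.85401039e-04] [-0.52359811  0.49191661  0.41681553]
top loose_nut_mid [283.8 209.4] 0.48 [511.2 135.   50. ]
top tight_nut_mid [309.7 191.3] 0.52 [570.7  56.   42.5]
top guide [295.3 210.9] 0.96 [516.9  98.    0. ]
top stop_wall [287.3 189.4] 0.77 [567.9 125.6  73. ]
side tight_nut_mid [278.7 210.1] 0.41 [558.4  58.7  42.5]
side stop_wall [267.9 208.4] 0.55 [559.4 118.4  73. ]
```

```bash
python3 - <<'E'
import cv2,numpy as np
a=cv2.imread("pics/top0.png")[120:290,190:400]; b=cv2.imread("pics/side0.png")[120:300,180:390]
f=lambda x:cv2.resize(x,(800,int(800*x.shape[0]/x.shape[1])),interpolation=cv2.INTER_CUBIC)[:600]
A=f(a);cv2.imwrite("pics/tc.png",A)
cv2.imwrite("pics/sc.png",cv2.resize(b,(700,600),interpolation=cv2.INTER_CUBIC))
E
```

```text
(no output)
```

View pics/tc.png

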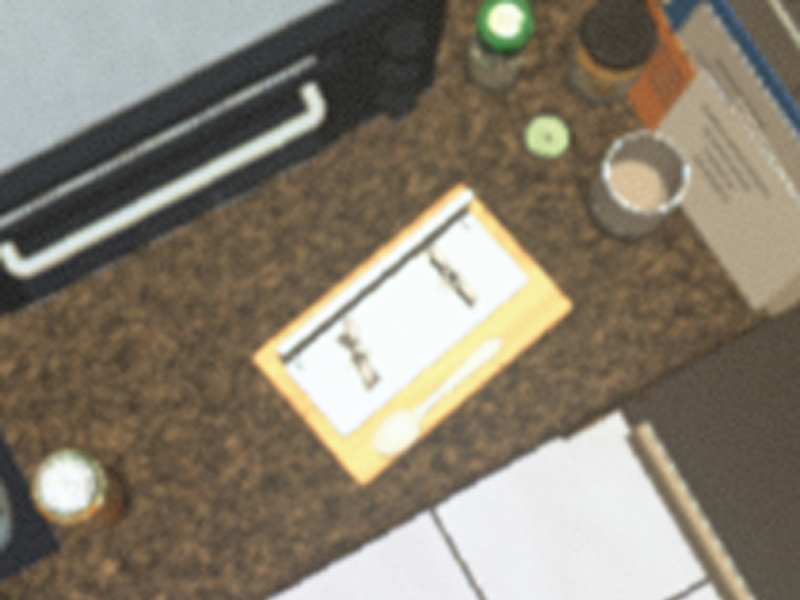

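View pics/sc.png

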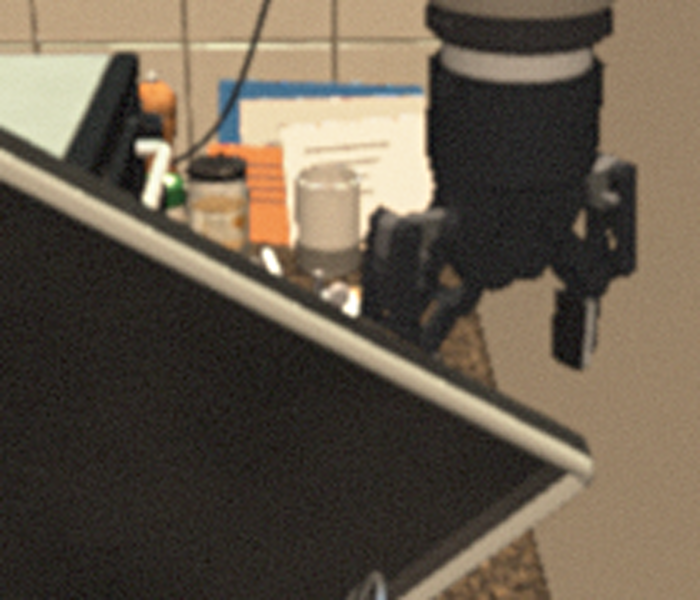

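The top view shows the nuts at about pixel (284,212), left, and (309,192), right; the spoon lies in front of them. The raised worktop edge hides the side camera's view. Next I check heights and axes from depth.

```bash
python3 - <<'E'
from h import *
D=[np.load("top0.npy")]+[robot.camera("top")[1] for _ in range(5)]
d=np.median(D,0); P=cloud("top",d)
for q in("loose_nut_mid","tight_nut_mid"): 
  for r in robot.landmark_of("top",q): print(q,(np.array(r["point"])*[560,420]).round(1),round(r["confidence"],2))
g=robot.regions_of("top","guide")[0]["region"]
g=cv2.dilate(g.astype(np.uint8),np.ones((5,5)))>0
Q=P[g]
print(np.histogram(Q[:,2],bins=np.arange(-10,90,4)))
w=Q[(Q[:,2]>64)&(Q[:,2]<85)]; c=w.mean(0); e=np.linalg.svd(w[:,:2]-c[:2])[2][0]; 
if e[1]<0: e=-e
print("wall",c,e,len(w),"ext",np.percentile((w[:,:2]-c[:2])@e,[1,99]))
b=Q[(Q[:,2]>10)&(Q[:,2]<30)]; r=cv2.minAreaRect(b[:,:2].astype(np.float32)); print("board",r)
ng=(P[...,2]>34)&(P[...,2]<66)
ng&=g
for nm,px in(("L",(284,212)),("R",(309,192))):
  v,u=np.mgrid[0:420,0:560]; m=ng&(np.hypot(u-px[0],v-px[1])<11)
  q=P[m]; cc=q.mean(0); s=np.linalg.svd(q[:,:2]-cc[:2]); print(nm,m.sum(),cc.round(1),"maxz",np.percentile(q[:,2],[50,80,90,97]).round(1),s[2][0].round(2), s[1].round(1))
np.set_printoptions(linewidth=200)
print(P[200:226,274:296,2].round(0).astype(int)); print(P[180:206,299:321,2].round(0).astype(int))
E
```

```text
loose_nut_mid [284.1 208. ] 0.56
tight_nut_mid [309.4 192.3] 0.47
(array([   0,   50,  467,   14,    5,   27,  840,  494, 1295,   72,   20,
         28,   26,   23,   28,   38,   23,   44,   15,   24,  160,   11,
          0,    0]), array([-10,  -6,  -2,   2,   6,  10,  14,  18,  22,  26,  30,  34,  38,
        42,  46,  50,  54,  58,  62,  66,  70,  74,  78,  82,  86]))
wall [562.75075015 121.27801435  71.54197644] [-0.66103503  0.75035504] 203 ext [-96.94846869  95.59076077]
board ((528.9806518554688, 89.64570617675781), (140.51666259765625, 230.5051727294922), 41.30487060546875)
L 51 [505.4 136.   54. ] maxz [57.  59.7 60.8 61.8] [-0.93 -0.37] [127.4  27.7]
R 58 [568.5  59.7  47.8] maxz [49.6 52.  53.2 58.5] [-0.77 -0.64] [135.8  19.3]
[[17 72 73 73 72 70 60 49 34 24 24 26 23 24 24 22 23 25 24 26 23 24]
 [72 71 72 72 68 55 46 33 23 25 24 25 24 23 24 23 25 24 23 24 22 25]
 [72 73 73 66 54 42 29 25 23 23 22 25 23 22 23 22 23 23 24 22 25 22]
 [71 71 61 53 39 24 23 55 55 26 22 23 23 22 24 24 25 23 24 24 24 23]
 [72 61 50 36 24 24 21 58 59 59 23 23 23 25 22 25 22 25 22 21 24 23]
 [59 
[... 2539 characters left out ...]
23 24 22]
 [25 25 25 22 21 24 26 24 25 25 27 35 46 53 53 50 24 22 25 24 23 25]
 [23 25 22 23 24 23 23 22 23 24 23 26 35 46 51 49 48 24 22 23 23 26]
 [24 23 23 22 23 24 22 24 23 22 24 24 23 39 49 50 44 23 25 25 24 21]
 [24 25 23 22 23 24 23 22 25 22 24 23 23 23 39 43 23 24 24 25 22 23]
 [25 24 24 22 22 26 24 24 23 25 25 25 25 23 26 25 24 24 24 23 24 23]
 [23 23 25 21 22 23 21 21 24 22 23 23 22 23 24 24 24 24 23 22 19 17]
 [23 24 22 22 23 23 25 24 22 22 24 23 22 22 24 23 25 26 23 17 19 15]
 [25 23 23 23 22 24 24 25 25 23 22 24 26 24 26 24 22 25 18 18 17 18]
 [24 24 23 23 21 24 25 23 22 24 25 25 22 24 22 24 21 18 16 16 20 17]
 [23 24 24 23 24 24 23 23 25 24 22 23 22 23 25 22 16 17 16 17 16 17]]
```

The left nut is the loose one: its ears top out at about 61 mm, against 53 for the right. The guide is at (529, 90) with yaw 41.4°, which puts the loose nut's axis at about (504, 135) and its ear line at about 20° in the world frame. I'll rotate the shut fingertips about that axis, pressing the x-side of the tips against the ear.

Call:
step_arm:
  targets: [0,0,0.576,-39.2,-20.7,0,-1,0,0,0.576,-39.2,-20.7,0,-1,0,0,0.576,-39.2,-20.7,0,-1,0,0,0.576,-39.2,-20.7,0,-1,0,0,0.576,-39.2,-20.7,0,-1,0,0,0.576,-39.2,-20.7,0,-1,0,0,0.576,-39.2,-20.7,0,-1,0,0,0.576,-39.2,-20.7,0,-1]
  newtons: 20

```text
time_s: 1.57
ee_pos: [430.9, 194.1, 205.7]
eef_rot: [0.499, 0.866, 0.0, 0.0]
contact_force: [0.7, 0.7, -0.2]
gripper_width: -0.1
finger_force: 0.0
```

Call:
step_arm:
  targets: [0,0,0,-10.8,1.0,0,-1,0,0,0,-10.8,1.0,0,-1,0,0,0,-10.8,1.0,0,-1,0,0,0,-10.8,1.0,4,-1,0,0,0,-10.8,1.0,8,-1,0,0,0,-10.8,1.0,11,-1,0,0,0,-10.8,1.0,11,-1]

```text
time_s: 2.15
ee_pos: [488.7, 106.8, 90.1]
eef_rot: [0.5, 0.866, -0.003, -0.005]
contact_force: [-2.1, -0.6, -0.2]
gripper_width: 0.1
finger_force: 0.0
```

```bash
python3 - <<'E'
from h import *
s=robot.get_state(); p=s["ee_pos"]; Rm=R.from_quat(s["eef_rot"]).as_matrix()
print(p.round(1),s["joints"].round(2),s["contact_force"].round(1))
im,d=robot.camera("top")
x=cv2.resize(im[150:260,220:360],(763,600),interpolation=cv2.INTER_CUBIC)
for z in(45,56):
  q=proj("top",[504.2,134.4,z]); cv2.circle(x,(int((q[0]-220)*5.45),int((q[1]-150)*5.45)),4,(0,0,255),-1)
cv2.imwrite("pics/a.png",x)
P=cloud("top",d)[195:225,270:300].reshape(-1,3); m=(P[:,2]>64)&(P[:,2]<75)&(np.hypot(P[:,0]-504,P[:,1]-134)<10); print("stud",P[m].mean(0),m.sum())
print("goal in tool", Rm.T@(np.array([493.7,105.7,40])-p)/10)
E
```

```text
[488.7 106.8  90.1] [ 0.06  0.43  1.74  0.    0.98 -0.46] [-2.1 -0.6 -0.2]
stud [501.37983631 136.06617117  67.5286227 ] 2
goal in tool [-0.37178966  0.42175212  5.00142759]
```

View pics/a.png

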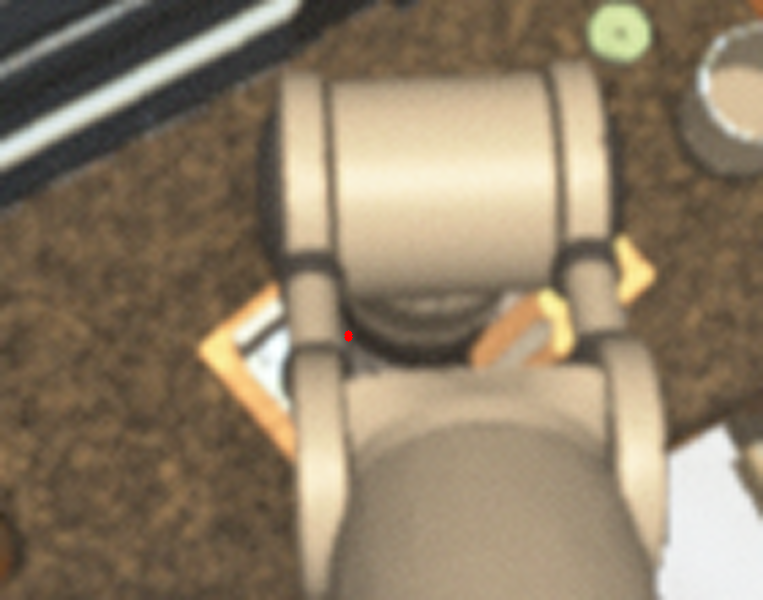

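The arm covers the nuts in this view, at the red mark (348,336). I'll refine the axis from the first depth image.

```bash
python3 - <<'E'
from h import *
P=cloud("top",np.load("top0.npy"))
q=P[208:216,279:290].reshape(-1,3); q=q[q[:,2]>63]; print("studL",q.mean(0),len(q))
q=P[187:195,304:315].reshape(-1,3); q=q[q[:,2]>63]; print("studR",q.mean(0),len(q))
E=P[200:224,278:292].reshape(-1,3)
for lo,hi in((480,503),(508,540)):
  q=E[(E[:,2]>50)&(E[:,2]<63)&(E[:,0]>lo)&(E[:,0]<hi)]; print("ear",q.mean(0),len(q), q[:,0].min(),q[:,0].max())
s=robot.get_state(); p=s["ee_pos"]; Rm=R.from_quat(s["eef_rot"]).as_matrix();print(p,s["qvel"].round(3),(Rm.T@(np.array([493.7,105.7,40])-p)/10).round(2))
E
```

```text
studL [502.83801362 134.60359754  67.94523661] 7
studR [520.17599669  74.45434758 263.91699175] 6
ear [488.76124346 129.68445864  58.53348341] 17 480.10878953626684 501.3482136880792
ear [522.53964596 141.13976353  56.93510039] 20 511.5903466091298 538.0113660291936
[490.79252472 107.20435071  93.25224498] [ 0.006 -0.065 -0.085  0.001  0.038 -0.001] [-0.29  0.21  5.32]
```

Call:
step_arm:
  targets: [0,0,0,-0.2,0.1,0,-1,0,0,0,-0.2,0.1,2,-1,0,0,0,-0.2,0.1,4,-1,0,0,0,-0.2,0.1,5.5,-1,0,0,0,-0.2,0.1,5.5,-1,0,0,0,-0.2,0.1,5.5,-1]

```text
time_s: 2.7
ee_pos: [496.0, 106.5, 42.2]
eef_rot: [0.499, 0.866, 0.001, 0.001]
contact_force: [-0.6, 0.7, 0.0]
gripper_width: -0.1
finger_force: 0.0
```

```bash
cat > st.py <<'E'
from h import *
import sys
A=np.array([504,134.8])
s=robot.get_state(); p=s["ee_pos"]; Rm=R.from_quat(s["eef_rot"]).as_matrix()
print(s["time_s"],p.round(1),"psi",np.degrees(np.arctan2(Rm[1,1],Rm[0,1])).round(1),"axis in tool",(Rm.T@np.array([*(A-p[:2]),0])).round(1),"F",s["contact_force"].round(1),"Mz",s["wrist_torque"].round(2),s["qvel"].round(2).max(),s["joints"].round(2))
E
python3 st.py; python3 -c "
import numpy as np
c=np.array([1.4,2.4])
for k in range(1,9):
  a=np.radians(7*k); R=np.array([[np.cos(a),-np.sin(a)],[np.sin(a),np.cos(a)]]); print(round(a,3),(c-R@c).round(2))
"
```

```text
2.7 [496.  106.5  42.2] psi 30.1 axis in tool [20.5 21.1  0. ] F [-0.6  0.7  0. ] Mz [-0.   -0.01  0.04] 0.0 [ 0.06  0.5   1.78  0.    0.85 -0.47]
0.122 [ 0.3  -0.15]
0.244 [ 0.62 -0.27]
0.367 [ 0.95 -0.34]
0.489 [ 1.29 -0.38]
0.611 [ 1.63 -0.37]
0.733 [ 1.97 -0.32]
0.855 [ 2.29 -0.23]
0.977 [ 2.61 -0.1 ]
```

Call:
step_arm:
  targets: [0,0,0.122,0.6,-0.3,0.2,-1,0,0,0.244,1.2,-0.5,0.2,-1,0,0,0.367,1.6,-0.64,0.2,-1,0,0,0.489,1.94,-0.68,0.2,-1,0,0,0.611,2.28,-0.67,0.2,-1,0,0,0.733,2.62,-0.62,0.2,-1,0,0,0.855,2.94,-0.53,0.2,-1,0,0,0.977,3.26,-0.4,0.2,-1]

```text
time_s: 3.37
ee_pos: [476.8, 132.9, 41.1]
eef_rot: [0.849, 0.528, 0.002, 0.001]
contact_force: [-0.5, -1.2, 0.6]
gripper_width: -0.1
finger_force: 0.0
```

```bash
python3 st.py
```

```text
3.3667 [476.8 132.9  41.1] psi -26.2 axis in tool [13.7 23.6  0.1] F [-0.5 -1.2  0.6] Mz [-0.02 -0.03  0.01] 1.54 [0.12 0.49 1.82 0.   0.83 0.57]
```

Call:
step_arm:
  targets: [0,0,0.122,0.3,-0.15,0.1,-1,0,0,0.244,0.62,-0.27,0.1,-1,0,0,0.367,0.95,-0.34,0.1,-1,0,0,0.489,1.29,-0.38,0.1,-1,0,0,0.611,1.63,-0.37,0.1,-1,0,0,0.733,1.97,-0.32,0.1,-1,0,0,0.733,1.97,-0.32,0.1,-1]

```text
time_s: 3.95
ee_pos: [482.8, 152.4, 39.9]
eef_rot: [0.982, 0.19, 0.003, 0.0]
contact_force: [-1.3, 0.3, -0.2]
gripper_width: 0.0
finger_force: 0.0
```

```bash
python3 st.py
```

```text
3.95 [482.8 152.4  39.9] psi -68.1 axis in tool [13.1 24.2  0.1] F [-1.3  0.3 -0.2] Mz [-0.03  0.06  0.05] 0.02 [0.15 0.51 1.79 0.   0.84 1.34]
```

Call:
step_arm:
  targets: [0,0,0,-1.0,0,0,-1,0,0,0,-1.0,0,-3,-1,0,0,-0.12,-1.0,0,-6,-1,0,0,-0.24,0,1.2,-6,-1,0,0,-0.36,1.0,2.4,-6,-1,0,0,-0.48,2.2,3.6,-6,-1,0,0,-0.6,3.3,4.7,-6,-1,0,0,-0.72,3.3,4.7,-6,-1]

```text
time_s: 4.62
ee_pos: [532.5, 119.3, 99.6]
eef_rot: [0.849, 0.529, 0.002, 0.002]
contact_force: [-0.6, -0.7, -0.3]
gripper_width: 0.1
finger_force: 0.0
```

Call:
step_arm:
  targets: [0,0,-0.98,0,0,0,-1,0,0,-0.98,0,0,0,-1,0,0,-0.98,0,0,0,-1,0,0,-0.98,0,0,0,-1,0,0,-0.98,0,0,0,-1,0,0,-0.98,0,0,0,-1,0,0,-0.98,0,0,0,-1,0,0,-0.98,0,0,0,-1]

```text
time_s: 5.28
ee_pos: [529.7, 120.4, 99.3]
eef_rot: [0.499, 0.867, 0.001, 0.001]
contact_force: [0.6, 0.0, 0.0]
gripper_width: 0.1
finger_force: 0.0
```

Call:
step_arm:
  targets: [0,0,-0.98,0,0,0,-1,0,0,-0.98,0,0,0,-1,0,0,-0.98,0,0,0,-1,0,0,-0.98,0,0,0,-1,0,0,-0.98,0,0,0,-1,0,0,-0.98,0,0,0,-1,0,0,-0.98,0,0,0,-1,0,0,-0.98,0,0,0,-1]

```text
time_s: 5.95
ee_pos: [529.7, 120.4, 99.4]
eef_rot: [0.032, 0.999, 0.0, 0.001]
contact_force: [-0.7, 0.1, -0.8]
gripper_width: -0.1
finger_force: 0.0
```

Call:
step_arm:
  targets: [0,0,-0.52,0,0,0,-1,0,0,-0.52,0,0,0,-1,0,0,-0.52,0,0,0,-1,0,0,-0.52,0,0,0,-1,0,0,-0.52,0,0,0,-1,0,0,-0.52,0,0,0,-1]

```text
time_s: 6.45
ee_pos: [529.5, 120.5, 98.8]
eef_rot: [-0.221, 0.975, -0.0, 0.001]
contact_force: [0.6, 0.5, 1.3]
gripper_width: -0.2
finger_force: 0.0
```

```bash
cat >> st.py <<'E'
if len(sys.argv)>1: print("goal shift cm",(Rm.T@(np.array([*eval(sys.argv[1]),p[2]])-p)/10).round(2))
E
python3 st.py 531.4,121.1
```

```text
6.45 [529.5 120.5  98.8] psi 115.5 axis in tool [16.9 23.9 -0.1] F [0.6 0.5 1.3] Mz [ 0.03 -0.04  0.02] 0.07 [ 0.08  0.48  1.63  0.    1.03 -1.93]
goal shift cm [-0.2  -0.02  0.  ]
```

Call:
step_arm:
  targets: [0,0,0,-0.2,0,1,-1,0,0,0,-0.2,0,2.5,-1,0,0,0,-0.2,0,3.5,-1,0,0,0,-0.2,0,4.5,-1,0,0,0,-0.2,0,5.3,-1,0,0,0,-0.2,0,6.0,-1,0,0,0,-0.2,0,6.0,-1]

```text
time_s: 7.03
ee_pos: [529.8, 121.2, 35.8]
eef_rot: [-0.22, 0.975, 0.0, -0.001]
contact_force: [-0.1, -0.4, -0.9]
gripper_width: -0.1
finger_force: 0.0
```

```bash
python3 st.py
```

```text
7.0333 [529.8 121.2  35.8] psi 115.4 axis in tool [17.4 23.3  0.1] F [-0.1 -0.4 -0.9] Mz [-0.05  0.06  0.04] 0.03 [ 0.08  0.57  1.68  0.    0.9  -1.93]
```

Call:
step_arm:
  targets: [0,0,0.122,0.4,-0.2,-0.1,-1,0,0,0.244,0.9,-0.3,-0.2,-1,0,0,0.367,1.3,-0.4,-0.2,-1,0,0,0.489,1.64,-0.43,-0.2,-1,0,0,0.611,1.98,-0.42,-0.2,-1,0,0,0.733,2.32,-0.37,-0.2,-1,0,0,0.855,2.64,-0.28,-0.2,-1,0,0,0.977,2.96,-0.15,-0.2,-1]

```text
time_s: 7.7
ee_pos: [504.9, 107.2, 39.9]
eef_rot: [0.266, 0.964, 0.0, 0.0]
contact_force: [-0.1, 0.3, 0.8]
gripper_width: -0.1
finger_force: 0.0
```

```bash
python3 st.py
```

```text
7.7 [504.9 107.2  39.9] psi 59.1 axis in tool [14.9 23.2  0. ] F [-0.1  0.3  0.8] Mz [ 0.08  0.03 -0.01] 1.45 [ 0.06  0.52  1.76  0.    0.86 -0.97]
```

Call:
step_arm:
  targets: [0,0,0.122,0.4,-0.15,0.1,-1,0,0,0.244,0.72,-0.27,0.1,-1,0,0,0.367,1.05,-0.34,0.1,-1,0,0,0.489,1.39,-0.38,0.1,-1,0,0,0.611,1.73,-0.37,0.1,-1,0,0,0.733,2.07,-0.32,0.1,-1,0,0,0.733,2.07,-0.32,0.1,-1]

```text
time_s: 8.28
ee_pos: [485.0, 115.3, 38.8]
eef_rot: [0.593, 0.805, 0.0, 0.0]
contact_force: [-0.0, 0.2, 0.6]
gripper_width: -0.1
finger_force: 0.0
```

```bash
python3 - <<'E'
import runpy; runpy.run_path("st.py")
from h import *
im,d=robot.camera("top")
cv2.imwrite("pics/b.png",cv2.resize(im[150:260,220:360],(763,600),interpolation=cv2.INTER_CUBIC))
im,d=robot.camera("side")
cv2.imwrite("pics/bs.png",im)
for _ in range(4): print(robot.get_state()["contact_force"].round(1),robot.get_state()["wrist_torque"].round(2)); robot.camera("top")
E
```

```text
8.2833 [485.  115.3  38.8] psi 17.2 axis in tool [13.  23.9  0. ] F [-0.   0.2  0.6] Mz [0.02 0.02 0.06] -0.0 [ 0.08  0.5   1.81  0.    0.83 -0.22]
[-0.2  0.1  0.8] [ 0.03 -0.06 -0.02]
[-0.5  0.4 -0.4] [ 0.02 -0.07  0.06]
[-0.1  0.1  0.6] [ 0.03 -0.    0.  ]
[ 1.   0.1 -0. ] [-0.   -0.03 -0.06]
```

View pics/b.png

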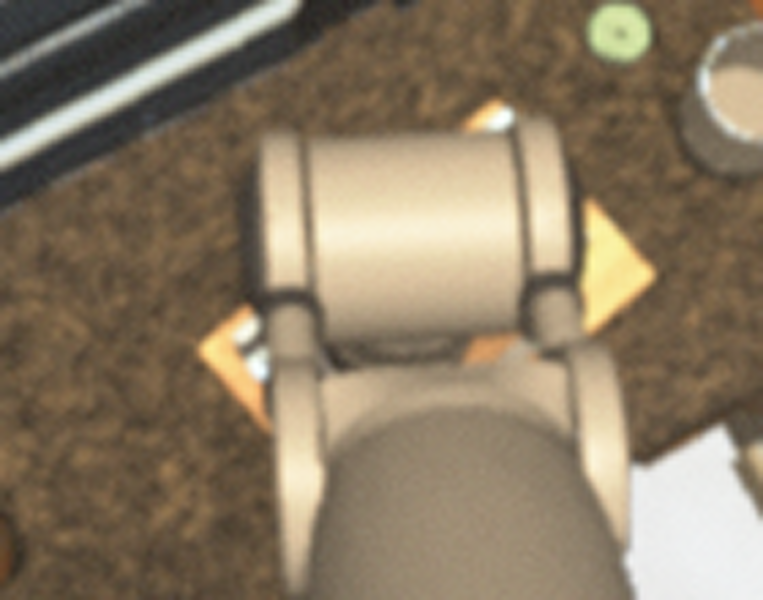

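The arm still hides the nut, so I'll finish the stroke and then back off to look.

Call:
step_arm:
  targets: [0,0,0.122,0.3,-0.15,0,-1,0,0,0.244,0.62,-0.27,0,-1,0,0,0.367,0.95,-0.34,0,-1,0,0,0.489,1.29,-0.38,0,-1,0,0,0.611,1.63,-0.37,0,-1,0,0,0.733,1.97,-0.32,0,-1,0,0,0.855,2.29,-0.23,0,-1]

```text
time_s: 9.17
ee_pos: [476.1, 136.2, 38.4]
eef_rot: [0.874, 0.486, 0.0, -0.0]
contact_force: [0.2, -0.6, -0.1]
gripper_width: -0.2
finger_force: 0.0
```

```bash
python3 st.py
```

```text
9.1667 [476.1 136.2  38.4] psi -31.8 axis in tool [13.5 24.5  0. ] F [ 0.2 -0.6 -0.1] Mz [ 0.02 -0.   -0.  ] 1.53 [0.12 0.5  1.82 0.   0.83 0.68]
```

Call:
step_arm:
  targets: [0,0,0.122,0.3,-0.15,0,-1,0,0,0.244,0.62,-0.27,0,-1,0,0,0.367,0.95,-0.34,0,-1,0,0,0.489,1.29,-0.38,0,-1,0,0,0.611,1.63,-0.37,0,-1]

```text
time_s: 9.58
ee_pos: [481.5, 152.1, 38.4]
eef_rot: [0.98, 0.201, 0.0, -0.0]
contact_force: [0.5, -0.3, -0.1]
gripper_width: -0.2
finger_force: 0.0
```

```bash
python3 st.py
```

```text
9.5833 [481.5 152.1  38.4] psi -66.8 axis in tool [13.8 24.7 -0. ] F [ 0.5 -0.3 -0.1] Mz [-0.04  0.02  0.02] 1.51 [0.15 0.51 1.79 0.   0.84 1.32]
```

Call:
step_arm:
  targets: [0,0,0,-1.0,0,0,-1,0,0,0,-1.0,0,-3.5,-1,0,0,-0.1,-1.0,0,-7,-1,0,0,-0.2,-1,-3,-10,-1,0,0,-0.3,-1,-6,-13,-1,0,0,-0.4,0,-9,-15,-1,0,0,-0.5,0,-12,-15,-1,0,0,-0.6,1,-15,-15,-1]

```text
time_s: 10.25
ee_pos: [430.3, 294.8, 190.4]
eef_rot: [0.874, 0.486, 0.002, 0.0]
contact_force: [0.2, -0.2, -0.5]
gripper_width: 0.3
finger_force: 0.0
```

```bash
cat > look.py <<'E'
from h import *
import sys
n=sys.argv[1]; im,d=robot.camera("top"); D=[d]+[robot.camera("top")[1] for _ in range(2)]
P=cloud("top",np.median(D,0)); cv2.imwrite(f"pics/{n}.png",cv2.resize(im[150:260,220:360],(763,600),interpolation=cv2.INTER_CUBIC))
for nm,A in(("L",(504,134.8)),("R",(570,59.8))):
  r=P[...,:2]-A; rr=np.hypot(r[...,0],r[...,1]); m=(rr>7)&(rr<30)&(P[...,2]>38)&(P[...,2]<66)
  q=r[m]; s=np.linalg.svd(q)[2][0]; z=P[...,2][m]; print(nm,m.sum(),"ear angle",np.degrees(np.arctan2(s[1],s[0])).round(1)%180,"z",np.percentile(z,[80,90,97]).round(1))
E
python3 st.py; python3 look.py c
```

```text
10.25 [430.3 294.8 190.4] psi -31.8 axis in tool [-97.2 146.9  -0. ] F [ 0.2 -0.2 -0.5] Mz [ 0.   -0.04 -0.  ] 0.7 [0.45 0.35 1.56 0.   1.23 1.01]
L 41 ear angle 18.099999999999994 z [59.4 61.  61.7]
R 46 ear angle 40.5 z [51.3 51.9 53. ]
```

View pics/c.png

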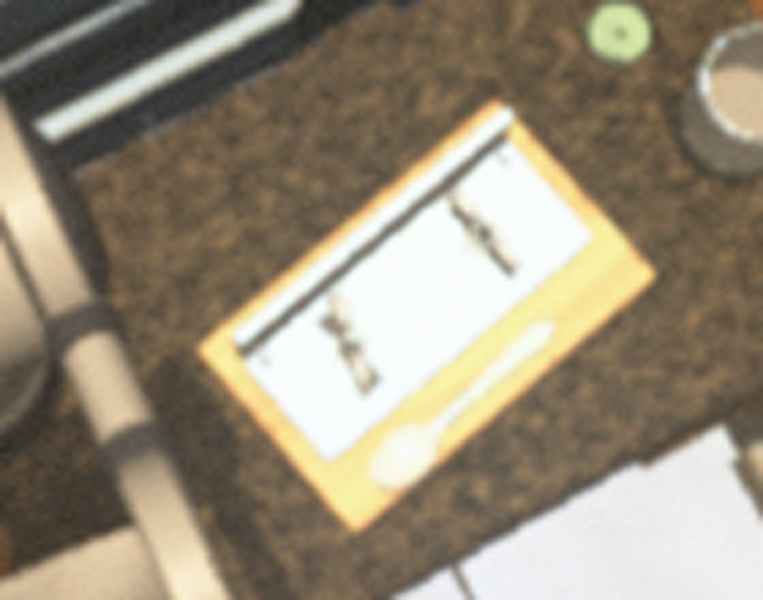

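The picture shows the loose nut unmoved, centred at crop (350,345) with its ears still at about 18°. So the tips missed it. I'll check the TCP and finger geometry against the cameras.

```bash
python3 - <<'E'
from h import *
print("proj TCP at start, side",proj("side",[237.6,468,205]))
s=robot.get_state(); p=s["ee_pos"]; print(p, proj("side",p),proj("top",p))
a=cv2.imread("pics/side0.png")
im,d=robot.camera("side"); b=im.copy(); np.save("side1.npy",d)
for q,i in(([237.6,468,205],a),(p,b)):
  u=proj("side",q); cv2.circle(i,(int(u[0]),int(u[1])),2,(0,0,255),-1)
cv2.imwrite("pics/s2.png",np.hstack([cv2.resize(a[120:300,260:400],(400,514)),cv2.resize(b[90:270,210:350],(400,514))]))
P=cloud("side",d); m=(np.hypot(P[...,0]-p[0],P[...,1]-p[1])<60)&(P[...,2]>150)&(P[...,2]<300); 
Rm=R.from_quat(s["eef_rot"]).as_matrix(); L=(P[m]-p)@Rm
for z in range(-100,20,10):
  k=L[(L[:,2]>=z)&(L[:,2]<z+10)]
  if len(k): print(z,len(k),k[:,:2].min(0).round(),k[:,:2].max(0).round())
E
```

```text
proj TCP at start, side (np.float64(327.48287766817674), np.float64(258.36648785058185))
[430.30152779 295.04203537 188.36324031] (np.float64(276.72816049291595), np.float64(203.9139938030079)) (np.float64(223.88833065151718), np.float64(228.34796383243773))
-100 132 [-12. -50.] [18. 48.]
-90 106 [-12. -42.] [14. 38.]
-80 74 [-11. -34.] [15. 35.]
-70 44 [ -6. -16.] [13. 11.]
-60 53 [ -6. -15.] [12.  7.]
-50 52 [ -6. -15.] [12.  5.]
-40 40 [-10. -14.] [12.  6.]
-30 7 [-7. -7.] [ 6. -4.]
```

View pics/s2.png

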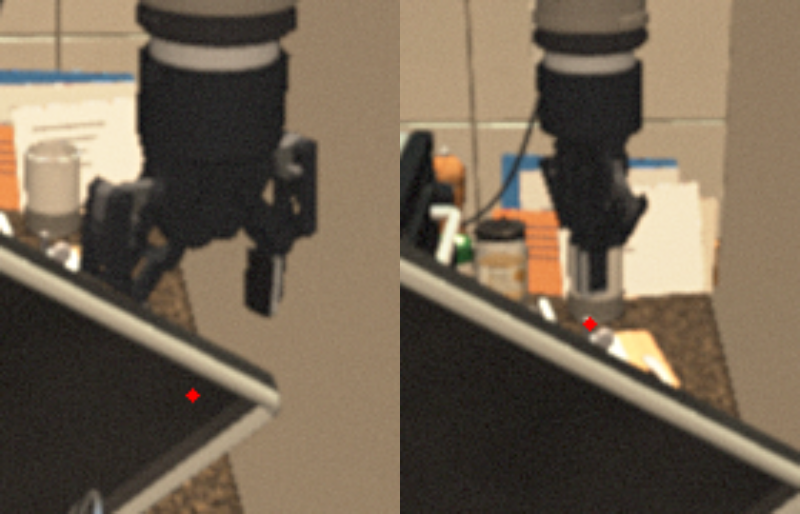

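The shut tips end about 31 mm short of the reported TCP: they stop at pixel (595,290), while the TCP projects to (590,324), and depth agrees. So the strokes passed above the ears. I'll repeat with the TCP about 28 mm lower.

Call:
step_arm:
  targets: [0,0,-1.08,-12.8,15.3,0,-1,0,0,-1.08,-12.8,15.3,0,-1,0,0,-1.08,-12.8,15.3,0,-1,0,0,-1.08,-12.8,15.3,0,-1,0,0,-1.08,-12.8,15.3,0,-1,0,0,-1.08,-12.8,15.3,4,-1,0,0,-1.08,-12.8,15.3,8,-1,0,0,-1.08,-12.8,15.3,11,-1]

```text
time_s: 11.12
ee_pos: [491.5, 100.7, 76.1]
eef_rot: [0.567, 0.824, -0.001, -0.001]
contact_force: [0.4, -0.0, -1.1]
gripper_width: -0.0
finger_force: 0.0
```

Call:
step_arm:
  targets: [0,0,0,0,0,0,-1,0,0,0,0,0,0,-1,0,0,0,0,0,0,-1]

```text
time_s: 11.37
ee_pos: [493.5, 103.3, 80.0]
eef_rot: [0.569, 0.822, 0.001, 0.001]
contact_force: [-0.2, 0.6, 1.0]
gripper_width: 0.3
finger_force: 0.0
```

```bash
python3 st.py 493.2,105.5
```

```text
11.3667 [493.5 103.3  80. ] psi 20.7 axis in tool [25.8 21.   0. ] F [-0.2  0.6  1. ] Mz [ 0.01 -0.01  0.03] 0.01 [ 0.05  0.44  1.75 -0.    0.94 -0.31]
goal shift cm [ 0.22  0.05 -0.  ]
```

Call:
step_arm:
  targets: [0,0,0,0,-0.3,1.5,-1,0,0,0,0,-0.3,3,-1,0,0,0,0,-0.3,4.2,-1,0,0,0,0,-0.3,5.2,-1,0,0,0,0,-0.3,6.0,-1,0,0,0,0,-0.3,6.6,-1,0,0,0,0,-0.3,6.6,-1,0,0,0,0,-0.3,6.6,-1]

```text
time_s: 12.03
ee_pos: [489.9, 102.8, 12.8]
eef_rot: [0.567, 0.824, 0.0, 0.0]
contact_force: [0.6, 0.4, 0.7]
gripper_width: -0.0
finger_force: 0.0
```

```bash
python3 st.py
```

```text
12.0333 [489.9 102.8  12.8] psi 20.9 axis in tool [24.9 24.6  0. ] F [0.6 0.4 0.7] Mz [-0.04  0.04  0.02] -0.0 [ 0.05  0.54  1.82  0.    0.77 -0.31]
```

Call:
step_arm:
  targets: [0,0,0,0.5,0,0,-1,0,0,0,1.0,0,0,-1,0,0,0.122,1.35,-0.15,0,-1,0,0,0.244,1.67,-0.27,0,-1,0,0,0.367,2.0,-0.34,0,-1,0,0,0.489,2.34,-0.38,0,-1,0,0,0.611,2.68,-0.37,0,-1,0,0,0.733,3.02,-0.32,0,-1]

```text
time_s: 12.7
ee_pos: [475.5, 130.0, 12.7]
eef_rot: [0.826, 0.563, -0.0, 0.0]
contact_force: [0.1, -2.9, -2.0]
gripper_width: -0.2
finger_force: 1.0
```

```bash
python3 st.py
```

```text
12.7 [475.5 130.   12.7] psi -21.4 axis in tool [14.9 24.8  0. ] F [ 0.1 -2.9 -2. ] Mz [-0.38 -0.   -0.01] 1.53 [ 0.11  0.53  1.84 -0.    0.76  0.49]
```

Contact is clear now: 2.9 N opposing the motion. I continue.

Call:
step_arm:
  targets: [0,0,0.122,0.3,-0.15,0,-1,0,0,0.244,0.62,-0.27,0,-1,0,0,0.367,0.95,-0.34,0,-1,0,0,0.489,1.29,-0.38,0,-1,0,0,0.611,1.63,-0.37,0,-1,0,0,0.733,1.97,-0.32,0,-1,0,0,0.855,2.29,-0.23,0,-1]

```text
time_s: 13.28
ee_pos: [480.9, 152.5, 12.5]
eef_rot: [0.985, 0.17, -0.001, -0.0]
contact_force: [-1.5, -0.5, -2.0]
gripper_width: -0.1
finger_force: 0.8
```

```bash
python3 st.py
```

```text
13.2833 [480.9 152.5  12.5] psi -70.4 axis in tool [15.9 24.4 -0. ] F [-1.5 -0.5 -2. ] Mz [-0.03  0.29 -0.02] 1.51 [0.15 0.55 1.81 0.   0.78 1.38]
```

Call:
step_arm:
  targets: [0,0,0,-1.0,0,0,-1,0,0,0,-1.0,0,-3,-1,0,0,-0.12,-1.0,0,-6,-1,0,0,-0.24,0,1.2,-6,-1,0,0,-0.36,1.2,2.4,-6,-1,0,0,-0.48,2.5,3.6,-6,-1,0,0,-0.6,3.7,4.6,-6,-1,0,0,-0.72,3.7,4.6,-6,-1]

```text
time_s: 13.95
ee_pos: [535.0, 120.9, 73.1]
eef_rot: [0.86, 0.511, 0.002, 0.001]
contact_force: [-0.6, 0.1, 0.3]
gripper_width: -0.0
finger_force: 0.0
```

Call:
step_arm:
  targets: [0,0,-0.98,0,0,0,-1,0,0,-0.98,0,0,0,-1,0,0,-0.98,0,0,0,-1,0,0,-0.98,0,0,0,-1,0,0,-0.98,0,0,0,-1,0,0,-0.98,0,0,0,-1,0,0,-0.98,0,0,0,-1,0,0,-0.98,0,0,0,-1]

```text
time_s: 14.62
ee_pos: [532.1, 121.9, 72.8]
eef_rot: [0.517, 0.856, 0.0, 0.0]
contact_force: [0.2, 0.0, 0.2]
gripper_width: -0.0
finger_force: 0.0
```

Call:
step_arm:
  targets: [0,0,-0.98,0,0,0,-1,0,0,-0.98,0,0,0,-1,0,0,-0.98,0,0,0,-1,0,0,-0.98,0,0,0,-1,0,0,-0.98,0,0,0,-1,0,0,-0.98,0,0,0,-1,0,0,-0.98,0,0,0,-1,0,0,-0.98,0,0,0,-1]

```text
time_s: 15.28
ee_pos: [532.2, 121.9, 72.8]
eef_rot: [0.053, 0.999, 0.0, 0.0]
contact_force: [-1.4, -0.1, -0.7]
gripper_width: 0.1
finger_force: 0.0
```

Call:
step_arm:
  targets: [0,0,-0.55,0,0,0,-1,0,0,-0.55,0,0,0,-1,0,0,-0.55,0,0,0,-1,0,0,-0.55,0,0,0,-1,0,0,-0.55,0,0,0,-1,0,0,-0.55,0,0,0,-1]

```text
time_s: 15.78
ee_pos: [532.2, 121.9, 72.8]
eef_rot: [-0.217, 0.976, 0.0, 0.0]
contact_force: [-0.9, -0.5, 0.2]
gripper_width: 0.1
finger_force: 0.0
```

```bash
python3 st.py 531.4,121.1; python3 look.py d1
```

```text
15.7833 [532.2 121.9  72.8] psi 115.1 axis in tool [20.  23.7 -0. ] F [-0.9 -0.5  0.2] Mz [-0.    0.01  0.  ] 0.1 [ 0.08  0.52  1.64  0.    0.98 -1.92]
goal shift cm [ 0.1  -0.04 -0.  ]Traceback (most recent call last):
  File "look.py", line 7, in <module>
    q=r[m]; s=np.linalg.svd(q)[2][0]; z=P[...,2][m]; print(nm,m.sum(),"ear angle",np.degrees(np.arctan2(s[1],s[0])).round(1)%180,"z",np.percentile(z,[80,90,97]).round(1))
                                                                                                                                     ~~~~~~~~~~~~~^^^^^^^^^^^^^^
    return _quantile_unchecked(
        a, q, axis, out, overwrite_input, method, keepdims, weights)
    return _ureduce(a,
                    func=_quantile_ureduce_func,
    ...<5 lines>...
                    overwrite_input=overwrite_input,
                    method=method)
    r = func(a, **kwargs)
    result = _quantile(arr,
                       quantiles=q,
    ...<2 lines>...
                       out=out,
                       weights=wgt)
    slices_having_nans = np.isnan(arr[-1, ...])
                                  ~~~^^^^^^^^^
IndexError: index -1 is out of bounds for axis 0 with size 0
```

Call:
step_arm:
  targets: [0,0,0,0,0,1,-1,0,0,0,0,0,2.2,-1,0,0,0,0,0,3.2,-1,0,0,0,0,0,4.2,-1,0,0,0,0,0,5.0,-1,0,0,0,0,0,5.7,-1,0,0,0,0,0,6.0,-1,0,0,0,0,0,6.0,-1]

```text
time_s: 16.6
ee_pos: [531.8, 121.3, 11.5]
eef_rot: [-0.216, 0.976, 0.0, -0.001]
contact_force: [-0.0, -0.1, 1.0]
gripper_width: -0.7
finger_force: 0.0
```

```bash
python3 st.py
```

```text
16.6 [531.8 121.3  11.5] psi 115.0 axis in tool [19.5 24.   0. ] F [-0.  -0.1  1. ] Mz [-0.02  0.06  0.04] 0.02 [ 0.08  0.61  1.69  0.    0.84 -1.92]
```

Call:
step_arm:
  targets: [0,0,0.122,0.6,-0.15,0,-1,0,0,0.244,1.1,-0.27,0,-1,0,0,0.367,1.45,-0.34,0,-1,0,0,0.489,1.79,-0.38,0,-1,0,0,0.611,2.13,-0.37,0,-1,0,0,0.733,2.47,-0.32,0,-1,0,0,0.855,2.79,-0.23,0,-1,0,0,0.977,3.11,-0.1,0,-1]

```text
time_s: 17.27
ee_pos: [505.3, 106.9, 13.0]
eef_rot: [0.27, 0.963, 0.0, 0.001]
contact_force: [0.6, -0.6, -0.4]
gripper_width: 0.1
finger_force: 0.8
```

```bash
python3 st.py
```

```text
17.2667 [505.3 106.9  13. ] psi 58.7 axis in tool [15.6 23.1 -0. ] F [ 0.6 -0.6 -0.4] Mz [-0.24 -0.18 -0.01] 1.45 [ 0.06  0.56  1.78 -0.    0.8  -0.96]
```

In contact; two more calls finish this stroke.

Call:
step_arm:
  targets: [0,0,0.122,0.4,-0.2,0,-1,0,0,0.244,0.72,-0.35,0,-1,0,0,0.367,1.05,-0.44,0,-1,0,0,0.489,1.39,-0.48,0,-1,0,0,0.611,1.73,-0.47,0,-1,0,0,0.733,2.07,-0.42,0,-1,0,0,0.855,2.39,-0.33,0,-1,0,0,0.977,2.71,-0.2,0,-1]

```text
time_s: 17.93
ee_pos: [480.8, 119.2, 12.9]
eef_rot: [0.69, 0.724, 0.0, 0.001]
contact_force: [1.3, -2.2, -2.2]
gripper_width: -0.0
finger_force: 1.1
```

```bash
python3 st.py
```

```text
17.9333 [480.8 119.2  12.9] psi 2.7 axis in tool [14.4 23.9  0. ] F [ 1.3 -2.2 -2.2] Mz [-0.4  -0.13 -0.02] 1.52 [ 0.09  0.54  1.84 -0.    0.77  0.04]
```

Call:
step_arm:
  targets: [0,0,0.122,0.3,-0.15,0,-1,0,0,0.244,0.62,-0.27,0,-1,0,0,0.367,0.95,-0.34,0,-1,0,0,0.489,1.29,-0.38,0,-1,0,0,0.611,1.63,-0.37,0,-1,0,0,0.733,1.97,-0.32,0,-1,0,0,0.855,2.29,-0.23,0,-1,0,0,0.977,2.61,-0.1,0,-1]

```text
time_s: 18.6
ee_pos: [477.6, 145.3, 12.6]
eef_rot: [0.949, 0.315, -0.0, 0.0]
contact_force: [-1.5, -1.5, -1.0]
gripper_width: -0.2
finger_force: 1.0
```

```bash
python3 st.py
```

```text
18.6 [477.6 145.3  12.6] psi -53.3 axis in tool [14.9 24.3 -0. ] F [-1.5 -1.5 -1. ] Mz [-0.34  0.14  0.02] 1.53 [ 0.14  0.54  1.83 -0.    0.77  1.07]
```

Call:
step_arm:
  targets: [0,0,0.122,0.3,-0.15,0,-1,0,0,0.26,0.65,-0.28,0,-1,0,0,0.26,0.65,-0.28,0,-1,0,0,0.26,-0.35,-0.5,0,-1,0,0,0.26,-0.35,-0.5,-3,-1,0,0,0.14,-0.35,-0.5,-6,-1,0,0,0.02,0.7,1,-6,-1,0,0,-0.1,1.8,3,-6,-1]

```text
time_s: 19.27
ee_pos: [511.5, 133.2, 75.2]
eef_rot: [0.929, 0.37, 0.002, 0.0]
contact_force: [0.6, 0.4, 0.0]
gripper_width: 0.3
finger_force: 0.0
```

```bash
python3 st.py 531.4,121.1
```

```text
19.2667 [511.5 133.2  75.2] psi -46.6 axis in tool [-4.3 -6.4 -0. ] F [0.6 0.4 0. ] Mz [-0.01 -0.01  0.01] 0.37 [0.11 0.49 1.69 0.   0.96 0.92]
goal shift cm [0.62 2.24 0.01]
```

Call:
step_arm:
  targets: [0,0,-0.98,0.6,2.2,0,-1,0,0,-0.98,0.6,2.2,0,-1,0,0,-0.98,0.6,2.2,0,-1,0,0,-0.98,0.6,2.2,0,-1,0,0,-0.98,0.6,2.2,0,-1,0,0,-0.98,0.6,2.2,0,-1,0,0,-0.98,0.6,2.2,0,-1,0,0,-0.98,0.6,2.2,0,-1]

```text
time_s: 19.93
ee_pos: [530.1, 120.3, 72.9]
eef_rot: [0.646, 0.763, 0.001, 0.0]
contact_force: [0.5, 0.4, 0.1]
gripper_width: 0.0
finger_force: 0.0
```

Call:
step_arm:
  targets: [0,0,-0.98,0,0,0,-1,0,0,-0.98,0,0,0,-1,0,0,-0.98,0,0,0,-1,0,0,-0.98,0,0,0,-1,0,0,-0.98,0,0,0,-1,0,0,-0.98,0,0,0,-1,0,0,-0.98,0,0,0,-1,0,0,-0.98,0,0,0,-1]

```text
time_s: 20.6
ee_pos: [530.1, 120.3, 72.9]
eef_rot: [0.211, 0.978, 0.0, 0.001]
contact_force: [0.8, -0.5, 0.1]
gripper_width: 0.0
finger_force: 0.0
```

Call:
step_arm:
  targets: [0,0,-0.86,0,0,0,-1,0,0,-0.86,0,0,0,-1,0,0,-0.86,0,0,0,-1,0,0,-0.86,0,0,0,-1,0,0,-0.86,0,0,0,-1,0,0,-0.86,0,0,0,-1,0,0,-0.86,0,0,0,-1,0,0,-0.86,0,0,0,-1]

```text
time_s: 21.27
ee_pos: [530.0, 120.3, 72.9]
eef_rot: [-0.215, 0.977, -0.0, 0.001]
contact_force: [0.6, 0.0, 0.3]
gripper_width: 0.1
finger_force: 0.0
```

```bash
python3 st.py 531.4,121.1
```

```text
21.2667 [530.  120.3  72.9] psi 114.8 axis in tool [17.6 24.1 -0. ] F [0.6 0.  0.3] Mz [ 0.03 -0.03  0.02] 0.2 [ 0.08  0.51  1.65  0.    0.97 -1.92]
goal shift cm [-0.16  0.01  0.  ]
```

Call:
step_arm:
  targets: [0,0,0,-0.3,0,1,-1,0,0,0,-0.3,0,2.2,-1,0,0,0,-0.3,0,3.2,-1,0,0,0,-0.3,0,4.2,-1,0,0,0,-0.3,0,5.0,-1,0,0,0,-0.3,0,5.7,-1,0,0,0,-0.3,0,6.1,-1,0,0,0,-0.3,0,6.1,-1]

```text
time_s: 21.93
ee_pos: [531.8, 121.5, 10.4]
eef_rot: [-0.211, 0.977, 0.0, -0.001]
contact_force: [-0.4, -1.0, -0.4]
gripper_width: 0.2
finger_force: 0.0
```

```bash
python3 st.py
```

```text
21.9333 [531.8 121.5  10.4] psi 114.4 axis in tool [19.9 23.6  0. ] F [-0.4 -1.  -0.4] Mz [-0.04  0.01  0.01] 0.02 [ 0.08  0.61  1.69  0.    0.84 -1.91]
```

Call:
step_arm:
  targets: [0,0,0.122,0.6,-0.15,0,-1,0,0,0.244,1.1,-0.27,0,-1,0,0,0.367,1.45,-0.34,0,-1,0,0,0.489,1.79,-0.38,0,-1,0,0,0.611,2.13,-0.37,0,-1,0,0,0.733,2.47,-0.32,0,-1,0,0,0.855,2.79,-0.23,0,-1]

```text
time_s: 22.52
ee_pos: [508.8, 107.6, 12.0]
eef_rot: [0.216, 0.976, 0.0, 0.001]
contact_force: [1.0, -1.7, -1.9]
gripper_width: -0.2
finger_force: 0.8
```

```bash
python3 st.py
```

```text
22.5167 [508.8 107.6  12. ] psi 65.0 axis in tool [15.8 22.6 -0. ] F [ 1.  -1.7 -1.9] Mz [-0.24 -0.18  0.  ] 1.45 [ 0.06  0.57  1.77 -0.    0.8  -1.07]
```

Call:
step_arm:
  targets: [0,0,0.061,0.2,-0.12,0,-1,0,0,0.122,0.35,-0.25,0,-1,0,0,0.183,0.51,-0.33,0,-1,0,0,0.244,0.67,-0.4,0,-1,0,0,0.305,0.83,-0.44,0,-1]

```text
time_s: 22.93
ee_pos: [499.6, 107.4, 12.1]
eef_rot: [0.361, 0.933, 0.0, 0.001]
contact_force: [1.7, -0.7, -1.0]
gripper_width: 0.1
finger_force: 0.8
```

```bash
python3 st.py
```

```text
22.9333 [499.6 107.4  12.1] psi 47.7 axis in tool [15.2 23.3  0. ] F [ 1.7 -0.7 -1. ] Mz [-0.13 -0.26  0.  ] 0.74 [ 0.06  0.56  1.8  -0.    0.79 -0.77]
```

Call:
step_arm:
  targets: [0,0,0.061,0.15,-0.08,0,-1,0,0,0.122,0.3,-0.15,0,-1,0,0,0.183,0.46,-0.21,0,-1]

```text
time_s: 23.18
ee_pos: [494.6, 108.7, 11.9]
eef_rot: [0.444, 0.896, 0.0, 0.001]
contact_force: [2.0, -1.9, -1.2]
gripper_width: -0.0
finger_force: 1.1
```

```bash
python3 st.py
```

```text
23.1833 [494.6 108.7  11.9] psi 37.3 axis in tool [15.  23.3  0. ] F [ 2.  -1.9 -1.2] Mz [-0.28 -0.23  0.04] 0.74 [ 0.07  0.55  1.81 -0.    0.78 -0.58]
```

Call:
step_arm:
  targets: [0,0,0.061,0.15,-0.08,0,-1,0,0,0.122,0.3,-0.15,0,-1,0,0,0.183,0.46,-0.21,0,-1]

```text
time_s: 23.43
ee_pos: [489.9, 111.0, 11.8]
eef_rot: [0.524, 0.852, 0.0, 0.001]
contact_force: [1.6, -1.7, -1.0]
gripper_width: -0.2
finger_force: 1.1
```

```bash
python3 st.py
```

```text
23.4333 [489.9 111.   11.8] psi 26.8 axis in tool [14.9 23.3  0. ] F [ 1.6 -1.7 -1. ] Mz [-0.34 -0.17 -0.  ] 0.75 [ 0.07  0.55  1.82 -0.    0.77 -0.4 ]
```

Call:
step_arm:
  targets: [0,0,0.061,0.15,-0.08,0,-1,0,0,0.122,0.3,-0.15,0,-1]

```text
time_s: 23.6
ee_pos: [487.3, 112.8, 11.8]
eef_rot: [0.575, 0.818, 0.0, 0.001]
contact_force: [3.4, -9.6, -2.0]
gripper_width: -0.0
finger_force: 4.6
```

```bash
python3 st.py
```

```text
23.6 [487.3 112.8  11.8] psi 19.8 axis in tool [15.1 23.1  0. ] F [ 3.4 -9.6 -2. ] Mz [-1.51 -0.49 -0.01] 0.75 [ 0.07  0.55  1.82 -0.    0.77 -0.27]
```

Force jumped to 10 N at about 20°, so this is the hard stop. One more small press will confirm it.

Call:
step_arm:
  targets: [0,0,0.03,0.1,-0.04,0,-1,0,0,0.03,0.1,-0.04,0,-1]

```text
time_s: 23.77
ee_pos: [487.0, 112.7, 11.9]
eef_rot: [0.587, 0.81, -0.0, 0.002]
contact_force: [1.8, -7.5, -2.9]
gripper_width: 0.1
finger_force: 4.5
```

```bash
python3 st.py
```

```text
23.7667 [487.  112.7  11.9] psi 18.2 axis in tool [15.7 23.  -0. ] F [ 1.8 -7.5 -2.9] Mz [-1.48 -0.42  0.07] 0.01 [ 0.08  0.54  1.83 -0.    0.77 -0.24]
```

Call:
step_arm:
  targets: [0,0,0,0.2,0,0,-1,0,0,0,0.4,0,0,-1,0,0,0,0.4,0,0,-1]

```text
time_s: 24.02
ee_pos: [486.9, 113.5, 12.0]
eef_rot: [0.585, 0.811, -0.001, 0.004]
contact_force: [5.0, -26.0, -3.6]
gripper_width: 0.3
finger_force: 13.0
```

```bash
python3 st.py
```

```text
24.0167 [486.9 113.5  12. ] psi 18.4 axis in tool [14.8 22.9 -0.1] F [  5.  -26.   -3.6] Mz [-4.27 -0.85  0.03] 0.01 [ 0.08  0.54  1.83 -0.01  0.77 -0.23]
```

Call:
step_arm:
  targets: [0,0,0,-0.8,0,0,-1,0,0,0,-1.2,0,0,-1,0,0,0,-1.2,0,-3.5,-1,0,0,0,-1.2,0,-7,-1,0,0,0,-1.2,0,-11,-1,0,0,0,0,0,-15,-1,0,0,0,3,-1,-18,-1,0,0,0,7,-2,-18,-1]

```text
time_s: 24.68
ee_pos: [447.9, 177.6, 197.7]
eef_rot: [0.588, 0.809, 0.005, 0.004]
contact_force: [0.7, 1.2, -0.2]
gripper_width: 0.2
finger_force: 0.0
```

Call:
step_arm:
  targets: [0,0,0,4,0,0,-1,0,0,0,8,0,0,-1,0,0,0,12,-1,0,-1,0,0,0,12,-1,0,-1,0,0,0,12,-1,0,-1]

```text
time_s: 25.1
ee_pos: [395.8, 289.9, 191.7]
eef_rot: [0.584, 0.812, 0.0, -0.0]
contact_force: [0.8, -0.2, 0.2]
gripper_width: -0.1
finger_force: 0.0
```

```bash
python3 st.py; python3 look.py e
```

```text
25.1 [395.8 289.9 191.7] psi 18.5 axis in tool [-181.5   53.3   -0. ] F [ 0.8 -0.2  0.2] Mz [ 0.01  0.07 -0.03] -0.0 [0.48 0.29 1.64 0.   1.21 0.15]
L 40 ear angle 20.599999999999994 z [51.5 53.1 54. ]
R 46 ear angle 39.5 z [51.5 52.5 54.4]
```

View pics/e.png

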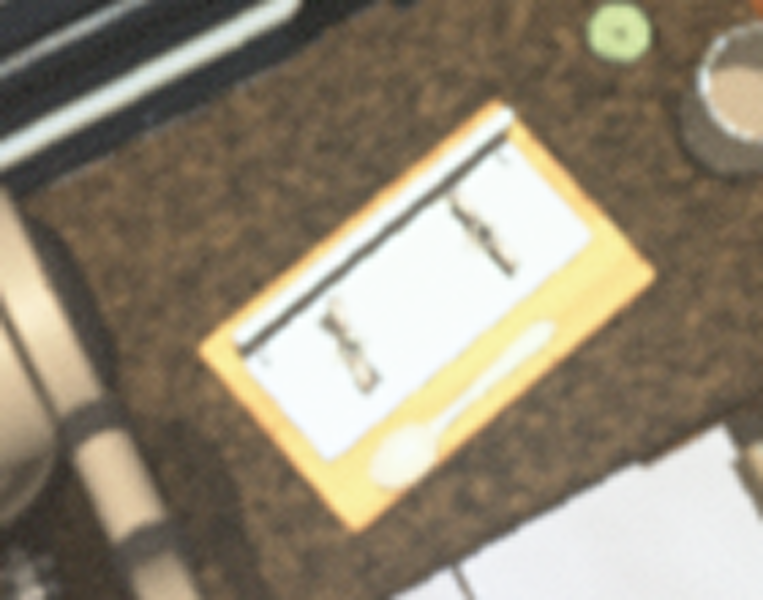

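The loose nut, at crop (350,347), is now level with the tight one at (485,235): both ear tops read about 53 mm. The spoon hasn't moved and the arm is clear.

```bash
python3 -c "
from bench import robot
print(robot.finish_job())"
```

```text
the job is handed in; nothing more can be done
None
```

The loose (left) nut is screwed fully home: it took a 26 N push without turning, its ears are level with the tight nut's, the tight nut and spoon look unmoved, and the arm finished clear at about 25 s.

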